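# Load a spindle in the sanding jig and lock it

## Task

Take the long turned wooden spindle off its rest, lay it gently (not dropped) in the open length of the jig's V-groove, before the steel strap, and let go of it; then take hold of it afresh at its tail, or push on its tail end, and slide it gently under the strap until it is fully home against the stop. Then fetch the quarter-turn key from its stand, push it fully down into the slot of the jig's lock housing with its bar along the groove, turn it a quarter turn so that the bar lies square across the groove over the spindle, and let go: do not shift or tip the standing offcut, the stack of sanding discs or the sanding block.

Things in the scene. Friction and masses are not known exactly. Their poses are not given: they have to be found in the camera images.
- jig: Sanding jig, fixed: plywood board 370 x 150 mm, 18 mm thick, with an aluminium V-groove. Origin on the bench under the groove's centre line; x along the groove to the stop, y across, z up. In this frame (mm): board x -190..180, y -100..50. A spindle in the groove has its axis at y 0, z 44.6; home, its middle is at x 40, its tail end at x -70. It slides with 1 to 3 N of friction.
- groove_start (a point): Open end of the groove, on its bottom line: jig frame (-170, 0, 22) mm, jig axes. The 90 degree V runs from here to x 148; edges at y +/-12.5 (outside 14.5), 34.5 mm above the bench. A spindle laid with its middle about 102 mm from here (jig x -68) is 18 mm short of the strap and its tail overhangs this end by 8 mm.
- strap (a point): Centre of the top of the steel strap that bridges the groove: jig frame (77.5, 0, 70) mm, jig axes. The strap spans jig x 60..95; its underside is 66 mm above the bench, its legs stand at y +/-20..24. The spindle slides under it.
- stop: Steel stop plate at the +x end of the groove, part of the jig, 34 mm wide, 14 mm thick, top 64 mm above the bench. Its frame coincides with the jig's.
- stop_face (a point): Point on the stop's face, on the axis of a spindle lying in the groove: jig frame (150, 0, 44.6) mm, jig axes.
- slot (a point): Centre of the slot's mouth in the top of the lock housing: jig frame (0, -45, 66) mm, jig axes. Housing 44 x 44 mm, 7 mm beside a spindle in the groove: fingers straddling the spindle cannot pass it. Slot 30.5 mm long along x, 12.5 mm wide, 1.5 mm chamfer, through an 8 mm top plate over a cavity 36 x 36 mm, 40 mm deep.
- spindle_mid (a point): Middle, on the axis, of the turned wooden spindle: a round bar 220 mm long, 32 mm in diameter (a narrow neck 20 to 30 mm from each end), about 110 to 180 g, both ends alike. Its x axis runs along the bar; it may be rolled about it by any angle. At first its axis lies 38.6 mm above the bench.
- rest: Low wooden rest on which the spindle lies at first; fixed. Base 200 x 50 mm, 10 mm high, with two small V-saddles at x +/-66..84 mm, up to 29 mm high; origin on the bench under its middle, x along the spindle. Rest and stand may be on either side of the jig.
- key_head (a point): Centre of the grip bar of the quarter-turn key, 70 g: black bar 84 mm long (x), 12 wide (y), 20 high (z up). A toe 12 x 12 mm under each end reaches 24 mm below this point. Fully down, the collar rests on the housing and this point is 90 mm above the bench (24 over the slot's mouth); then the key turns freely either way. Across, its inner toe is 5 mm over the spindle. Either half-turn is the same.
- key_foot (a point): Centre of the underside of the key's cross foot, 41 mm below key_head, same axes. Foot 26 mm long (x, along the bar), 8 mm wide, 6 mm high; above it a shank 8 mm in diameter and 11 mm long, then a collar 20 mm in diameter and 14 mm high up to the bar. The foot passes the slot only with the bar along the groove; turned, it is locked under the plate with 3 mm of play.
- stand: Grey stand in which the key waits upright; fixed. 60 x 50 mm, 35 mm high, with a 31 x 13 mm slot; origin on the bench under its middle. The key's collar rests on its top, the bar along the stand's x; the bar's centre is 59 mm above the bench.
- discs: Bystander: stack of round sanding discs, 125 mm across, 15 mm high; origin at the centre of its underside.
- sandblock: Bystander: cork sanding block, 70 x 120 mm, 34 mm high; origin at the centre of its underside.
- offcut: Bystander: short offcut of the same round wood standing on end, 32 mm across, 70 mm tall (not the spindle); origin at the centre of its underside.

How it is judged:
On the way, in this order (a step that is already met when the one before it is completed fails the run):
1. the spindle lies in the open length of the V-groove, short of the strap, and is let go (y of spindle_mid in the frame of jig between -0.006 and 0.006 m and z of spindle_mid in the frame of jig between 0.038 and 0.051 m and angle between the x axis of spindle_mid and the x axis of jig, either way round below 0.07 rad and x of spindle_mid in the frame of jig below -0.04 m and contact force between spindle and the fingers below 0.05 N and linear speed of spindle below 0.02 m/s), for 0.2 s.
2. the spindle has been pushed along the groove, home against the stop (x of spindle_mid in the frame of jig between 0.036 and 0.045 m and y of spindle_mid in the frame of jig between -0.006 and 0.006 m and z of spindle_mid in the frame of jig between 0.038 and 0.051 m and angle between the x axis of spindle_mid and the x axis of jig, either way round below 0.07 rad), for 0.2 s.
3. the key is pushed fully down into the slot, its bar along the groove (all of step 2 and horizontal distance between key_head and slot below 0.006 m and z of key_head in the frame of jig between 0.083 and 0.0945 m and angle between key_head's own z axis and vertical below 0.12 rad and angle between the x axis of key_head and the x axis of jig, either way round below 0.3 rad), for 0.1 s.
At the end, for the whole second after the job is handed in: The spindle lies in the V-groove within 4 mm of the stop, and the key is fully down in the lock housing (within 4 mm), upright, turned so that its bar is square across the groove within 11 degrees; both at rest and let go (all of step 2 and horizontal distance between key_head and slot below 0.006 m and z of key_head in the frame of jig between 0.083 and 0.0945 m and angle between key_head's own z axis and vertical below 0.12 rad and angle between the x axis of key_head and the y axis of jig, either way round below 0.2 rad and linear speed of each of spindle, key below 0.01 m/s and contact force between each of spindle, key and the fingers below 0.05 N); the robot touches nothing.
It fails at once if the spindle is rammed against the stop (over 40 N) (contact force between spindle and stop above 40 N).
It fails at once if the spindle is dropped or slammed into the jig (over 60 N) (contact force between spindle and jig above 60 N).
It fails at once if a bystander is shifted by more than 30 mm or tipped (distance of any of discs, sandblock, offcut from where it was at the start of the episode above 0.03 m or angle between any of discs, sandblock, offcut's own z axis and vertical above 0.5 rad).
It also fails if it takes over 72 s, if anything falls off the work surface, if the arm or the gripper's body presses on something with over 40 N, if the wrist force passes 120 N, or if a joint passes its speed limit or range.

## Robot

A 6-joint arm with a two-finger parallel gripper is mounted at the origin on the work surface. World frame = base frame: x ahead of the robot, y to its left, z up, the work surface at z = 0. Lengths are in m, angles in rad, forces in N, time in s.
With the tool pointing down it reaches from about 0.35 to 0.95 m from the base axis. Payload 17.4 kg.
Tool frame: the origin (TCP) lies on the centre line of the jaws, within the pads' length; the fingertips stand 22 mm ahead of it and the grasp point (between the pads) lies 3 mm ahead of it; x points along the fingers, y is the direction in which the jaws open and shut, and the axes are right-handed (so a half turn about x gives the same grasp; the last joint's range is limited). The gripper opens to 93 mm and grips with 3 to 60 N. Pads are 15 mm wide; open, the fingers measure 128 mm over their backs; the gripper's body (75 mm by 188 mm) begins 65 mm behind the grasp point.
Start: joints at [1.217, 0.116, 1.442, -0, 1.584, -0.038], TCP at [0.21, 0.642, 0.241] pointing down, gripper open.
Joint ranges: [-2.83, 2.83], [-0.83, 2.19], [0.07, 2.5], [-1.14, 4.28], [0.01, 3], [-2.97, 2.97]. Speed limits (rad/s): [1.89, 1.89, 2.22, 3.14, 3.14, 3.14].

## Interface

Orientations are given as a rotation vector (axis times angle).
In Python, from bench import manip gives the robot as it stands.
- The arm moves only by the tool step_arm, never from a script. Its argument "commands" is a list of rows, each an object with "offset": the shift along the tool's x, y, z in cm, a list of three; "spin": the turn about the tool's x in degrees; "grip": the finger opening in cm, from 0 to 9.3. In form: [{"offset": [tx, ty, tz], "spin": spin, "grip": grip}, ...]. A call has exactly 10 rows; each row shifts and turns the commanded pose from where the row before left it, along the tool's axes as they then stand; what a row does not reach is not made up. A row lasts 1/10 s, in which the tool goes at most 50 mm and 8.59 degrees, less where a joint would pass 70% of its speed; a pose out of reach is approached as far as the arm can. A call with a gripper value outside its range is refused whole. The fingers move at their own pace and stop on an object; the grip force is fixed at half the most. Time passes only in rows, so rows that do not move let the fingers close, or fill a call up. It gives the time, the measured TCP pose, the force and the opening at its end, in the units of the state.
- manip.read_state(): the state, without advancing time (a new reading comes with each control period).
- manip.camera(name): name is "side" or "top" or "wrist"; returns the picture (420x560x3 uint8, red, green, blue); there is no depth.
- manip.calibration(name): a dict with "fx", "fy", "cx", "cy" (pixels), "k1" (the pictures are not rectified: a ray, as slopes to the right and down, at radius r is drawn at 1 + k1 r^2 times it, then the intrinsics apply), "T" (4x4, takes a point from camera to world coordinates); the wrist camera has in their place "T_tool_cam" (4x4, takes a point from camera to tool coordinates, whose origin is the TCP and whose axes are the tool frame's). Camera axes: x right, y down, z forward; pixel columns grow to the right and rows downward; lengths in m; the calibration is good to about 2 mm. A picture is of the moment at which its call begins: read the wrist's pose just before it. calibration takes no time and is no camera call.
- manip.sign_off(): hands the job in, once; it reports no verdict.
The state is a dict: "clock": time; "joint_pos": joint angles; "qvel": joint speeds; "joint_torque": joint torques, N m; "eef_pos": TCP position; "eef_rot": TCP orientation; "wrist_force": force on the tool from outside, world axes, zero at the start; "wrist_torque": the same for the moment, N m; "finger_gap": finger opening in m.
Only numpy, scipy, OpenCV 4.12 (cv2) and the standard library are available. Lean on these libraries where they do the work, as an engineer would, in place of code of your own. Each camera call takes 0.05 s, during which the arm holds its last target. There are 200 camera calls.

## Working session

There is one attempt and no reset: what is moved stays moved. The work goes in short steps, Python scripts to look and compute and a tool call to move; the robot and the scene stay as the last step left them, time stands still between calls to the robot, and variables do not carry over. Pictures are saved under pics/ and viewed, about 8 in all and at most 12, crops included, and the job is handed in when it is done.

Besides the shell and the picture viewer there is one more tool, called after "Call:" as name(argument=value, ...), one argument or row to a line, values as JSON. step_arm: Moves the arm, as the interface text tells. Its arguments: {"type":"object","properties":{"commands":{"type":"array","items":{"type":"object","properties":{"offset":{"type":"array","items":{"type":"number"}},"spin":{"type":"number"},"grip":{"type":"number"}}}}},"required":["commands"]}

```bash
mkdir -p pics; python3 - <<'E'
from bench import manip
import cv2,numpy as np
s=manip.read_state();print(s['clock'],s['eef_pos'],s['eef_rot'],s['finger_gap'])
for n in ("top","side"):
    im=manip.camera(n);cv2.imwrite(f"pics/{n}0.png",im[:,:,::-1])
    print(n,manip.calibration(n))
print(manip.calibration("wrist"))
E
```

```text
0.0 [0.20958544 0.64147003 0.23987748] [ 0.2469645   1.5567807  -0.24874938] 0.09287560030987614
top {'fx': 497.8312081889788, 'fy': 497.8312081889788, 'cx': 289.9232623870595, 'cy': 208.8273207916122, 'k1': -0.026534320949951073, 'T': array([[-0.01046994, -0.99778814,  0.06564462,  0.51941178],
       [-0.99977219,  0.00922444, -0.01924788,  0.00691987],
       [ 0.01859977, -0.06583119, -0.99765741,  1.2617414 ],
       [ 0.        ,  0.        ,  0.        ,  1.        ]])}
side {'fx': 410.71597605534913, 'fy': 410.71597605534913, 'cx': 284.9682774052377, 'cy': 209.80893446056876, 'k1': 0.036006195906932686, 'T': array([[-0.92173468, -0.28992433,  0.25758312,  0.29798666],
       [-0.38760876,  0.7106604 , -0.58712967,  0.59577914],
       [-0.01283095, -0.64101925, -0.76741754,  0.86988389],
       [ 0.        ,  0.        ,  0.        ,  1.        ]])}
{'fx': 328.3567494053246, 'fy': 328.3567494053246, 'cx': 284.62933637582273, 'cy': 204.24870866722637, 'k1': -0.00998321915255649, 'T_tool_cam': array([[ 8.20990737e-04, -2.46622858e-01,  9.69111186e-01,
        -1.43757212e-01],
       [ 9.99998880e-01,  1.41516541e-03, -4.87021187e-04,
        -6.51835285e-04],
       [-1.25134207e-03,  9.69110501e-01,  2.46623744e-01,
        -6.70570688e-02],
       [ 0.00000000e+00,  0.00000000e+00,  0.00000000e+00,
         1.00000000e+00]])}
```

View pics/top0.png

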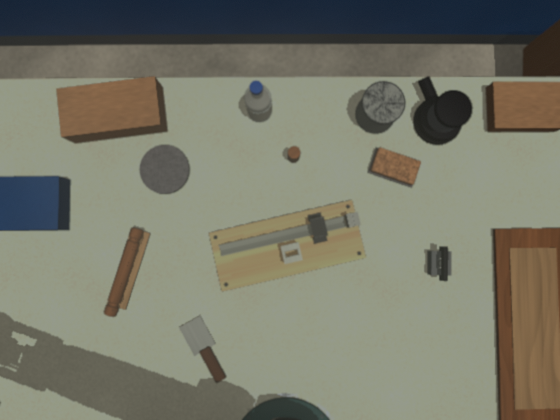

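View pics/side0.png

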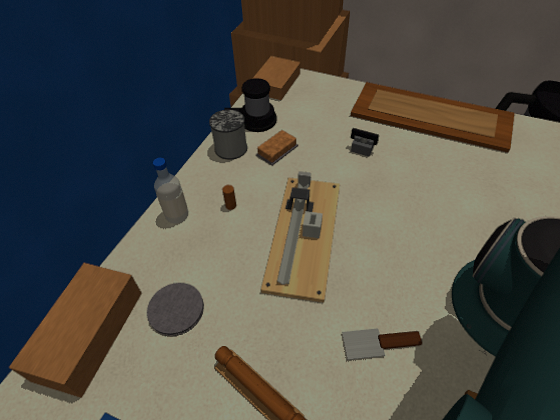

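The top view shows the spindle at about (124,270), the jig from (220,250) to the stop at (352,218), the strap at (318,228), the housing at (290,252), and the key and stand at (440,263). The discs are at (165,169), the offcut at (294,153) and the sanding block at (396,166). I'll zoom in on these before measuring.

```bash
cat > h.py <<'E'
from bench import manip
import cv2,numpy as np
from scipy.spatial.transform import Rotation as R
def cam(n,s=None):
    c=manip.calibration(n)
    if n=="wrist":
        T=np.eye(4);T[:3,:3]=R.from_rotvec(s['eef_rot']).as_matrix();T[:3,3]=s['eef_pos'];c['T']=T@c['T_tool_cam']
    return c
def ray(c,uv):
    uv=np.atleast_2d(np.asarray(uv,float));d=(uv-[c['cx'],c['cy']])/[c['fx'],c['fy']]
    x=d.copy()
    for _ in range(10): x=d/(1+c['k1']*(x**2).sum(1,keepdims=True))
    D=np.c_[x,np.ones(len(x))]@c['T'][:3,:3].T
    return c['T'][:3,3],D
def onz(c,uv,z):
    o,D=ray(c,uv);return o+D*((z-o[2])/D[:,2])[:,None]
def pix(c,P):
    P=np.atleast_2d(P);q=(P-c['T'][:3,3])@c['T'][:3,:3];x=q[:,:2]/q[:,2:]
    return x*(1+c['k1']*(x**2).sum(1,keepdims=True))*[c['fx'],c['fy']]+[c['cx'],c['cy']]
E
python3 - <<'E'
import cv2,numpy as np
im=cv2.imread("pics/top0.png")
a=cv2.resize(im[195:295,200:375],None,fx=4,fy=4,interpolation=cv2.INTER_CUBIC)[:, :700]
b=cv2.resize(im[225:320,95:160],None,fx=2,fy=2,interpolation=cv2.INTER_CUBIC)
c=cv2.resize(im[235:290,415:465],None,fx=3,fy=3,interpolation=cv2.INTER_CUBIC)
o=np.zeros((595,700,3),np.uint8);o[:400]=a;o[400:590,:130]=b;o[400:565,150:300]=c
cv2.imwrite("pics/z0.png",o)
hsv=cv2.cvtColor(im,cv2.COLOR_BGR2HSV)
for p in [(124,270),(135,275),(240,270),(240,242),(318,228),(290,252),(352,218),(443,263),(433,260),(300,300)]: print(p,hsv[p[1],p[0]])
E
```

```text
(124, 270) [ 13 121 112]
(135, 275) [ 16 101 129]
(240, 270) [ 21  87 147]
(240, 242) [ 35  25 123]
(318, 228) [26 25 70]
(290, 252) [ 20  88 119]
(352, 218) [ 36  19 131]
(443, 263) [36 27 47]
(433, 260) [42 14 91]
(300, 300) [ 37  35 153]
```

View pics/z0.png

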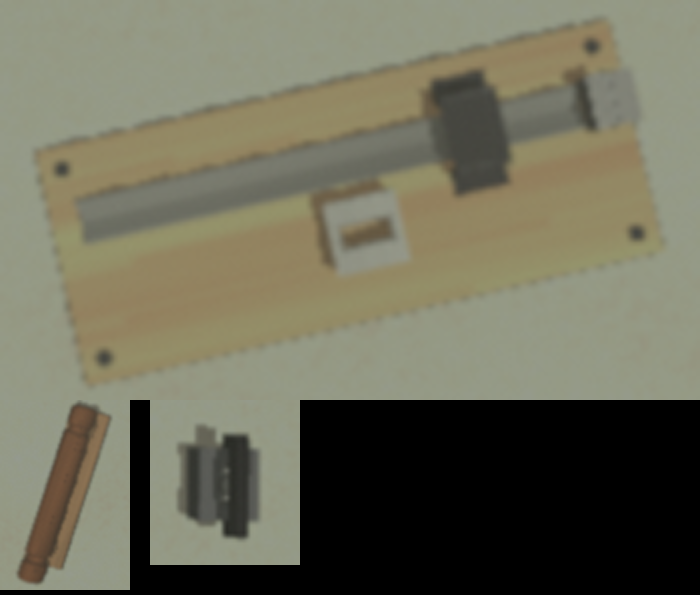

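The crop shows the board, groove, strap, stop, slot, spindle and the black key bar (vertical in the image) clearly. Next I'll measure coarse poses with masks.

```bash
python3 - <<'E'
from h import *
c=cam("top");im=cv2.imread("pics/top0.png");h=cv2.cvtColor(im,cv2.COLOR_BGR2HSV).astype(int)
def win(m,x0,x1,y0,y1):
    w=np.zeros(m.shape,np.uint8);w[y0:y1,x0:x1]=m[y0:y1,x0:x1];return w
def big(m,conv=True):
    cs,_=cv2.findContours(m,cv2.RETR_EXTERNAL,cv2.CHAIN_APPROX_NONE);return max(cs,key=cv2.contourArea)[:,0,:]
def rect(P):
    (ce,wh,a)=cv2.minAreaRect((P[:,:2]*1000).astype(np.float32));b=cv2.boxPoints((ce,wh,a))
    e=[b[1]-b[0],b[2]-b[1]];e=max(e,key=np.linalg.norm);return np.array(ce).round(1),np.array(wh).round(1),np.degrees(np.arctan2(e[1],e[0])).round(2),b.round(1)
m=((h[...,0]<30)&(h[...,1]>55)).astype(np.uint8)
print("board",rect(onz(c,big(win(m,200,375,190,300)),.018)))
m=((h[...,0]<15)&(h[...,1]>112)|((h[...,0]<16)&(h[...,2]<95)&(h[...,1]>90))).astype(np.uint8)
print("spindle",rect(onz(c,big(win(m,95,160,220,320)),.0386)))
m=(h[...,2]<62).astype(np.uint8)
print("key",rect(onz(c,big(win(m,438,465,235,290)),.069)))
m=((h[...,2]<90)&(h[...,1]<45)).astype(np.uint8);print("strap",rect(onz(c,big(win(m,300,335,205,245)),.070)))
for n,p in dict(slot=(200+367/4,195+232/4),stop=(200+612/4,195+98/4)).items(): print(n,onz(c,p,.066))
for n,p,z in [("discs",(165,169),.015),("off",(294,153),.07),("block",(396,166),.034)]: print(n,onz(c,p,z))
E
```

```text
board (array([479.9, -15.6]), array([ 90.8, 369.2]), np.float32(-78.55), array([[ 398.8,  156.3],
       [ 472.1, -205.5],
       [ 561. , -187.5],
       [ 487.7,  174.3]], dtype=float32))
spindle (array([450.9, 390.1]), array([ 29.1, 217.4]), np.float32(-17.39), array([[342.8, 408.7],
       [550.3, 343.7],
       [559. , 371.5],
       [351.5, 436.5]], dtype=float32))
key (array([ 463.9, -384.1]), array([17. , 76.7]), np.float32(-1.67), array([[ 425.3, -391.5],
       [ 502. , -393.8],
       [ 502.5, -376.7],
       [ 425.8, -374.5]], dtype=float32))
strap (array([552.1, -80.3]), array([66.8, 41.9]), np.float32(13.48), array([[ 514.7,  -67.7],
       [ 524.5, -108.4],
       [ 589.4,  -92.9],
       [ 579.7,  -52.1]], dtype=float32))
slot [[ 0.49206775 -0.01941391  0.066     ]]
stop [[ 0.5708989  -0.16797019  0.066     ]]
discs [[0.70478575 0.29621103 0.015     ]]
off [[ 0.73304395 -0.02735063  0.07      ]]
block [[ 0.70502221 -0.28307485  0.034     ]]
```

```bash
python3 - <<'E'
from h import *
c=cam("top")
f=[((38,150),-190,50,18),((608,18),180,50,18),((663,253),180,-100,18),((90,384),-190,-100,18),((367,232),0,-45,66),((470,131),77.5,0,70)]
W=[];J=[]
for p,x,y,z in f:
    W.append(onz(c,((p[0]+.5)/4-.5+200,(p[1]+.5)/4-.5+195),z/1000)[0,:2]*1000);J.append((x,y))
W=np.array(W);J=np.array(J,float)
Jc=J-J.mean(0);Wc=W-W.mean(0)
th=np.arctan2((Jc[:,0]*Wc[:,1]-Jc[:,1]*Wc[:,0]).sum(),(Jc*Wc).sum());Rm=np.array([[np.cos(th),-np.sin(th)],[np.sin(th),np.cos(th)]])
t=W.mean(0)-Rm@J.mean(0);print("jig",t,np.degrees(th));print((W-(J@Rm.T+t)).round(1))
for q in [(-68,0),(40,0),(-70,0),(0,-45),(150,0)]: print(q,(Rm@q+t).round(1))
im=cv2.imread("pics/top0.png")
s=manip.read_state();print(R.from_rotvec(s['eef_rot']).as_matrix().round(3),s['joint_pos'])
E
```

```text
jig [536.82851418  -8.53707585] -77.64375027606873
[[-0.1 -2.9]
 [ 0.1  1.2]
 [-0.9  1.5]
 [ 1.5 -2.9]
 [ 0.1 -0.4]
 [-0.7  3.4]]
(-68, 0) [522.3  57.9]
(40, 0) [545.4 -47.6]
(-70, 0) [521.8  59.8]
(0, -45) [492.9 -18.2]
(150, 0) [ 568.9 -155.1]
[[-0.     0.311  0.951]
 [-0.001  0.951 -0.311]
 [-1.    -0.001 -0.   ]] [ 1.21720997e+00  1.16397490e-01  1.44216368e+00  3.70399700e-05
  1.58402351e+00 -3.78065337e-02]
```

Call:
step_arm(
  commands=[
    {"offset": [0.4, -1.64, 3.07], "spin": 0, "grip": 9.3},
    {"offset": [0.4, -1.64, 3.07], "spin": 0, "grip": 9.3},
    {"offset": [0.4, -1.64, 3.07], "spin": 0, "grip": 9.3},
    {"offset": [0.4, -1.64, 3.07], "spin": 0, "grip": 9.3},
    {"offset": [0.4, -1.64, 3.07], "spin": 0, "grip": 9.3},
    {"offset": [0.4, -1.64, 3.07], "spin": 0, "grip": 9.3},
    {"offset": [0.4, -1.64, 3.07], "spin": 0, "grip": 9.3},
    {"offset": [0.4, -1.64, 3.07], "spin": 0, "grip": 9.3},
    {"offset": [0.4, -1.64, 3.07], "spin": 0, "grip": 9.3},
    {"offset": [0.4, -1.64, 3.07], "spin": 0, "grip": 9.3},
  ],
)

```text
clock: 1.1
eef_pos: [0.4512, 0.3891, 0.2002]
eef_rot: [0.248, 1.557, -0.248]
wrist_force: [-0.6, 1.6, -0.6]
finger_gap: 0.0929
```

```bash
python3 - <<'E'
from h import *
s=manip.read_state();im=manip.camera("wrist")[:,:,::-1].copy();cv2.imwrite("pics/w1.png",im)
print(s['clock'],s['eef_pos'],R.from_rotvec(s['eef_rot']).as_matrix().round(4),s['qvel'].round(3))
np.save("w1.npy",np.r_[s['eef_pos'],s['eef_rot']])
E
```

```text
1.1 [0.45124195 0.38913992 0.20023617] [[-3.000e-04  3.106e-01  9.506e-01]
 [-3.000e-04  9.506e-01 -3.106e-01]
 [-1.000e+00 -3.000e-04 -2.000e-04]] [-0.584  0.039  0.03  -0.001 -0.067 -0.58 ]
```

View pics/w1.png

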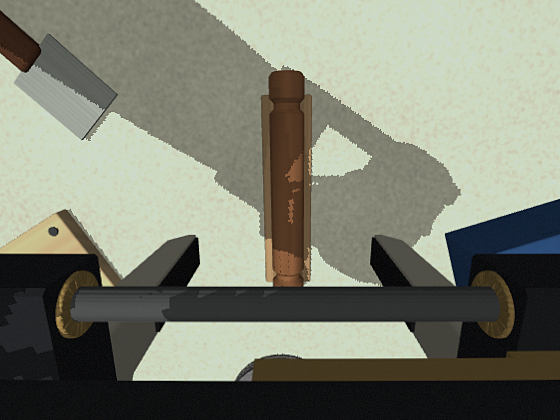

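The wrist view shows the spindle upright in the image, centred at column 287, with its end at row 68. The lower part is hidden by the gripper.

```bash
python3 - <<'E'
from h import *
v=np.load("w1.npy");s=dict(eef_pos=v[:3],eef_rot=v[3:]);c=cam("wrist",s)
im=cv2.imread("pics/w1.png");h=cv2.cvtColor(im,cv2.COLOR_BGR2HSV).astype(int)
m=(h[...,0]<14)&(h[...,1]>130)
for r in (80,130,180,230,270):
    x=np.where(m[r,230:340])[0]+230;print(r,x.min(),x.max(),onz(c,[((x.min()+x.max())/2,r)],.0386)[0].round(4), np.ptp(onz(c,[(x.min(),r),(x.max(),r)],.0386),axis=0).round(3))
P=onz(c,[(287,68)],.0386)[0];print("end",P)
E
```

```text
80 269 303 [0.3546 0.4209 0.0386] [0.009 0.028 0.   ]
130 270 303 [0.3955 0.4082 0.0386] [0.009 0.028 0.   ]
180 274 303 [0.4398 0.3958 0.0386] [0.008 0.026 0.   ]
230 272 302 [0.4865 0.3792 0.0386] [0.009 0.028 0.   ]
270 274 301 [0.5272 0.3666 0.0386] [0.008 0.026 0.   ]
end [0.34548018 0.4247977  0.0386    ]
```

Call:
step_arm(
  commands=[
    {"offset": [2.6, 0.16, -0.05], "spin": -0.6, "grip": 9.3},
    {"offset": [3, 0, 0], "spin": 0, "grip": 9.3},
    {"offset": [3, 0, 0], "spin": 0, "grip": 9.3},
    {"offset": [3, 0, 0], "spin": 0, "grip": 9.3},
    {"offset": [2.5, 0, 0], "spin": 0, "grip": 9.3},
    {"offset": [1.2, 0, 0], "spin": 0, "grip": 9.3},
    {"offset": [0.5, 0, 0], "spin": 0, "grip": 9.3},
    {"offset": [0, 0, 0], "spin": 0, "grip": 2.5},
    {"offset": [0, 0, 0], "spin": 0, "grip": 2.5},
    {"offset": [0, 0, 0], "spin": 0, "grip": 2.5},
  ],
)

```text
clock: 2.15
eef_pos: [0.451, 0.3924, 0.0439]
eef_rot: [0.241, 1.556, -0.239]
wrist_force: [1.5, -0.2, 0.1]
finger_gap: 0.0736
```

Call:
step_arm(
  commands=[
    {"offset": [0, 0, 0], "spin": 0, "grip": 2.5},
    {"offset": [0, 0, 0], "spin": 0, "grip": 2.5},
    {"offset": [0, 0, 0], "spin": 0, "grip": 2.5},
    {"offset": [0, 0, 0], "spin": 0, "grip": 2.5},
    {"offset": [0, 0, 0], "spin": 0, "grip": 2.5},
    {"offset": [-0.5, 0, 0], "spin": 0, "grip": 2.5},
    {"offset": [-1, 0, 0], "spin": 0, "grip": 2.5},
    {"offset": [-2, 0, 0], "spin": 0, "grip": 2.5},
    {"offset": [-2, 0, 0], "spin": 0, "grip": 2.5},
    {"offset": [-2, 0, 0], "spin": 0, "grip": 2.5},
  ],
)

```text
clock: 3.15
eef_pos: [0.4506, 0.392, 0.1192]
eef_rot: [0.24, 1.557, -0.239]
wrist_force: [0.1, -0.2, -0.8]
finger_gap: 0.0313
```

Call:
step_arm(
  commands=[
    {"offset": [-0.9, -4, 0.62], "spin": 0, "grip": 2.5},
    {"offset": [-0.9, -4, 0.62], "spin": 0, "grip": 2.5},
    {"offset": [-0.9, -4, 0.62], "spin": 0, "grip": 2.5},
    {"offset": [-0.9, -4, 0.62], "spin": 0, "grip": 2.5},
    {"offset": [-0.9, -4, 0.62], "spin": 0, "grip": 2.5},
    {"offset": [-0.9, -4, 0.62], "spin": 0, "grip": 2.5},
    {"offset": [-0.9, -4, 0.62], "spin": 0, "grip": 2.5},
    {"offset": [-0.9, -4, 0.62], "spin": 0, "grip": 2.5},
    {"offset": [-0.9, -4, 0.62], "spin": 0, "grip": 2.5},
    {"offset": [0, 0, 0], "spin": 4, "grip": 2.5},
  ],
)

```text
clock: 4.15
eef_pos: [0.3952, 0.0285, 0.2009]
eef_rot: [0.297, 1.547, -0.297]
wrist_force: [-0.3, -0.1, -1.3]
finger_gap: 0.0311
```

Call:
step_arm(
  commands=[
    {"offset": [0, 0, 0], "spin": 7, "grip": 2.5},
    {"offset": [0, 0, 0], "spin": 7, "grip": 2.5},
    {"offset": [0, 0, 0], "spin": 7, "grip": 2.5},
    {"offset": [0, 0, 0], "spin": 7, "grip": 2.5},
    {"offset": [0, 0, 0], "spin": 7, "grip": 2.5},
    {"offset": [0, 0, 0], "spin": 7, "grip": 2.5},
    {"offset": [0, 0, 0], "spin": 7, "grip": 2.5},
    {"offset": [0, 0, 0], "spin": 7, "grip": 2.5},
    {"offset": [0, 0, 0], "spin": 0.2, "grip": 2.5},
    {"offset": [0, 0, 0], "spin": 0, "grip": 2.5},
  ],
)

```text
clock: 5.15
eef_pos: [0.3955, 0.0319, 0.1992]
eef_rot: [1.047, 1.304, -1.046]
wrist_force: [-0.5, -0.4, -1.9]
finger_gap: 0.0311
```

```bash
python3 - <<'E'
from h import *
s=manip.read_state();im=manip.camera("wrist")[:,:,::-1].copy();cv2.imwrite("pics/w2.png",im)
print(s['clock'],s['eef_pos'],R.from_rotvec(s['eef_rot']).as_matrix().round(4),s['qvel'].round(3),s['finger_gap'])
np.save("w2.npy",np.r_[s['eef_pos'],s['eef_rot']])
E
```

```text
5.15 [0.39550591 0.03194621 0.19916034] [[ 6.000e-04  9.763e-01  2.166e-01]
 [ 0.000e+00  2.166e-01 -9.763e-01]
 [-1.000e+00  6.000e-04  1.000e-04]] [-0.     0.002  0.004  0.    -0.002 -0.008] 0.03112041600785992
```

View pics/w2.png

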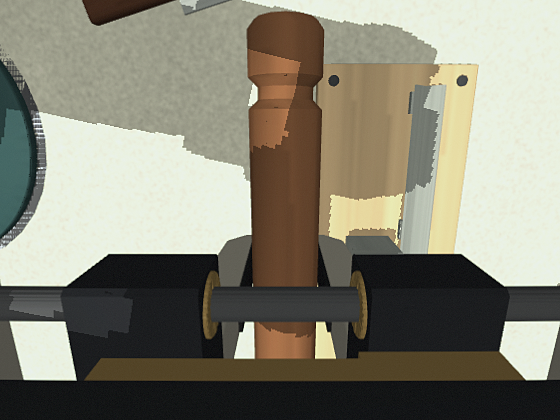

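The view shows the spindle held straight with its tail end at row 12. The board's corner is at (478,65), and the groove runs from (413–446, 85) down the image. I'll extract the edges to refine the jig.

```bash
python3 - <<'E'
from h import *
v=np.load("w2.npy");s=dict(eef_pos=v[:3],eef_rot=v[3:]);c=cam("wrist",s)
im=cv2.imread("pics/w2.png");h=cv2.cvtColor(im,cv2.COLOR_BGR2HSV).astype(int)
for r in (75,95,110,130,150,180,210,220,235,245):
    print(r,' '.join(f"{a}:{b[1]}/{b[2]}" for a,b in zip(range(395,485,3),h[r,395:485:3])))
E
```

```text
75 395:89/167 398:92/166 401:90/170 404:89/166 407:93/168 410:92/170 413:88/171 416:89/169 419:92/170 422:90/167 425:91/160 428:91/152 431:91/140 434:90/185 437:80/232 440:78/232 443:74/232 446:76/231 449:77/232 452:79/231 455:70/233 458:70/245 461:65/125 464:65/152 467:81/232 470:74/232 473:78/232 476:97/225 479:13/242 482:17/241
95 395:89/167 398:89/171 401:91/168 404:92/167 407:92/169 410:31/66 413:15/137 416:17/121 419:19/120 422:17/122 425:19/120 428:18/207 431:16/189 434:21/196 437:18/198 440:18/193 443:17/194 446:79/238 449:79/231 452:73/232 455:69/232 458:73/231 461:74/232 464:74/231 467:73/231 470:76/231 473:86/232 476:14/244 479:19/240 482:20/234
110 395:92/166 398:91/171 401:89/169 404:91/166 407:91/171 410:13/98 413:15/119 416:17/121 419:17/120 422:18/116 425:17/118 428:18/116 431:19/109 434:19/215 437:19/203 440:17/190 443:33/192 446:80/232 449:78/231 452:68/232 455:70/232 458:75/232 461:74/231 464:75/231 467:75/231 470:82/231 473:24/233 476:18/241 479:14/241 482:15/241
130 395:89/169 398:92/170 401:93/167 404:93/165 407:91/169 410:88/173 413:17/120 416:19/120 419:21/123
[... 1532 characters left out ...]
1 476:17/242 479:14/241 482:10/241
235 395:99/154 398:25/61 401:17/178 404:17/165 407:19/174 410:18/173 413:17/191 416:21/192 419:20/194 422:17/194 425:18/194 428:15/192 431:72/234 434:73/232 437:69/232 440:70/233 443:74/232 446:74/231 449:73/232 452:75/232 455:81/224 458:16/241 461:18/242 464:16/242 467:17/241 470:15/242 473:14/241 476:18/240 479:17/241 482:17/242
245 395:16/80 398:97/168 401:15/187 404:17/168 407:18/171 410:18/182 413:18/189 416:19/190 419:17/196 422:21/193 425:20/195 428:42/194 431:72/233 434:71/232 437:69/232 440:72/231 443:74/232 446:74/231 449:72/233 452:78/232 455:13/238 458:18/239 461:18/238 464:18/237 467:17/241 470:19/241 473:17/240 476:18/240 479:17/242 482:17/242
```

```bash
python3 - <<'E'
from h import *
v=np.load("w2.npy");s=dict(eef_pos=v[:3],eef_rot=v[3:]);c=cam("wrist",s)
im=cv2.imread("pics/w2.png");S=cv2.cvtColor(im,cv2.COLOR_BGR2HSV)[...,1].astype(int)
A=[];B=[]
for r in range(92,250,3):
    row=S[r]
    x=470
    b=max(i for i in range(440,485) if row[i]>45)+.5      # board edge
    g=max(i for i in range(415,450) if row[i]<45)+.5      # groove right edge
    A.append((b,r));B.append((g,r))
out=[]
for px,z,off in ((A,.018,50),(B,.0345,14.5)):
    P=onz(c,px,z)[:,:2]*1000
    vx,vy,x0,y0=cv2.fitLine(P.astype(np.float32),cv2.DIST_HUBER,0,.01,.01).ravel()
    if vy>0: vx,vy=-vx,-vy
    n=np.array([-vy,vx]);ax=np.array([x0,y0])-off*n   # jig +y = n
    print(off,np.degrees(np.arctan2(vy,vx)),"axis pt",ax,"resid",np.abs((P-[x0,y0])@n).max().round(2), "axis at wy=57.9: x=",ax[0]+(57.9-ax[1])*vx/vy)
print("board corner",onz(c,[(478,65)],.018)[0],"groove start right",onz(c,[(446,85.5)],.0345)[0])
# tail end of held spindle, axis at TCP height+3mm below
print("tail end", onz(c,[(285,12)],s['eef_pos'][2]-.003)[0])
E
```

```text
50 -77.29579 axis pt [518.47     77.02673] resid 0.6 axis at wy=57.9: x= 522.78186
14.5 -77.32329 axis pt [517.75806  79.86943] resid 0.57 axis at wy=57.9: x= 522.6997
board corner [0.54527857 0.18532442 0.018     ] groove start right [0.51507709 0.15838453 0.0345    ]
tail end [0.37235418 0.13884726 0.19616034]
```

Call:
step_arm(
  commands=[
    {"offset": [0, 4, 0.4], "spin": -0.2, "grip": 2.5},
    {"offset": [0, 4, 0], "spin": 0, "grip": 2.5},
    {"offset": [0, 3.5, 0], "spin": 0, "grip": 2.5},
    {"offset": [0, 1.5, 0], "spin": 0, "grip": 2.5},
    {"offset": [2, 0, 0], "spin": 0, "grip": 2.5},
    {"offset": [3, 0, 0], "spin": 0, "grip": 2.5},
    {"offset": [3, 0, 0], "spin": 0, "grip": 2.5},
    {"offset": [3, 0, 0], "spin": 0, "grip": 2.5},
    {"offset": [2, 0, 0], "spin": 0, "grip": 2.5},
    {"offset": [0.5, 0, 0], "spin": 0, "grip": 2.5},
  ],
)

```text
clock: 6.2
eef_pos: [0.5223, 0.056, 0.0614]
eef_rot: [1.044, 1.308, -1.047]
wrist_force: [0.3, -1.1, -1.4]
finger_gap: 0.0313
```

Call:
step_arm(
  commands=[
    {"offset": [0.4, 0, 0], "spin": 0, "grip": 2.5},
    {"offset": [0.3, 0, 0], "spin": 0, "grip": 2.5},
    {"offset": [0.2, 0, 0], "spin": 0, "grip": 2.5},
    {"offset": [0, 0, 0], "spin": 0, "grip": 2.5},
    {"offset": [0, 0, 0], "spin": 0, "grip": 2.5},
    {"offset": [0, 0, 0], "spin": 0, "grip": 2.5},
    {"offset": [0, 0, 0], "spin": 0, "grip": 2.5},
    {"offset": [0, 0, 0], "spin": 0, "grip": 2.5},
    {"offset": [0, 0, 0], "spin": 0, "grip": 2.5},
    {"offset": [0, 0, 0], "spin": 0, "grip": 2.5},
  ],
)

```text
clock: 7.2
eef_pos: [0.5234, 0.056, 0.0547]
eef_rot: [1.047, 1.305, -1.047]
wrist_force: [-0.8, -0.0, -1.0]
finger_gap: 0.031
```

Call:
step_arm(
  commands=[
    {"offset": [0.1, 0, 0], "spin": 0, "grip": 2.5},
    {"offset": [0.1, 0, 0], "spin": 0, "grip": 2.5},
    {"offset": [0.1, 0, 0], "spin": 0, "grip": 2.5},
    {"offset": [0.1, 0, 0], "spin": 0, "grip": 2.5},
    {"offset": [0, 0, 0], "spin": 0, "grip": 2.5},
    {"offset": [0, 0, 0], "spin": 0, "grip": 2.5},
    {"offset": [0, 0, 0], "spin": 0, "grip": 2.5},
    {"offset": [0, 0, 0], "spin": 0, "grip": 2.5},
    {"offset": [0, 0, 0], "spin": 0, "grip": 2.5},
    {"offset": [0, 0, 0], "spin": 0, "grip": 2.5},
  ],
)

```text
clock: 8.2
eef_pos: [0.5234, 0.056, 0.0507]
eef_rot: [1.047, 1.304, -1.047]
wrist_force: [-0.0, 0.4, -1.8]
finger_gap: 0.0312
```

Call:
step_arm(
  commands=[
    {"offset": [0.05, 0, 0], "spin": 0, "grip": 2.5},
    {"offset": [0, 0, 0], "spin": 0, "grip": 2.5},
    {"offset": [0.05, 0, 0], "spin": 0, "grip": 2.5},
    {"offset": [0, 0, 0], "spin": 0, "grip": 2.5},
    {"offset": [0.05, 0, 0], "spin": 0, "grip": 2.5},
    {"offset": [0, 0, 0], "spin": 0, "grip": 2.5},
    {"offset": [0, 0, 0], "spin": 0, "grip": 2.5},
    {"offset": [0, 0, 0], "spin": 0, "grip": 2.5},
    {"offset": [0, 0, 0], "spin": 0, "grip": 2.5},
    {"offset": [0, 0, 0], "spin": 0, "grip": 2.5},
  ],
)

```text
clock: 9.2
eef_pos: [0.5235, 0.0561, 0.0493]
eef_rot: [1.047, 1.304, -1.047]
wrist_force: [2.9, -0.4, 0.1]
finger_gap: 0.0315
```

Call:
step_arm(
  commands=[
    {"offset": [0.05, 0.05, 0], "spin": 0, "grip": 2.5},
    {"offset": [0, 0, 0], "spin": 0, "grip": 2.5},
    {"offset": [0, 0, 0], "spin": 0, "grip": 3.3},
    {"offset": [0, 0, 0], "spin": 0, "grip": 4},
    {"offset": [0, 0, 0], "spin": 0, "grip": 5},
    {"offset": [0, 0, 0], "spin": 0, "grip": 5.5},
    {"offset": [0, 0, 0], "spin": 0, "grip": 5.5},
    {"offset": [0, 0, 0], "spin": 0, "grip": 5.5},
    {"offset": [0, 0, 0], "spin": 0, "grip": 5.5},
    {"offset": [0, 0, 0], "spin": 0, "grip": 5.5},
  ],
)

```text
clock: 10.2
eef_pos: [0.5238, 0.0562, 0.0486]
eef_rot: [1.047, 1.305, -1.047]
wrist_force: [0.3, -1.4, 0.3]
finger_gap: 0.055
```

Call:
step_arm(
  commands=[
    {"offset": [-2, 0, 0], "spin": 0, "grip": 5.5},
    {"offset": [-3, 0, 0], "spin": 0, "grip": 5.5},
    {"offset": [-3, 0, 0], "spin": 0, "grip": 5.5},
    {"offset": [-3, 0, -3], "spin": 0, "grip": 3},
    {"offset": [0, 0, -4], "spin": 0, "grip": 0},
    {"offset": [0, 0, -4], "spin": 0, "grip": 0},
    {"offset": [0, 0, -2], "spin": 0, "grip": 0},
    {"offset": [0, 0, 0], "spin": 0, "grip": 0},
    {"offset": [0, 0, 0], "spin": 0, "grip": 0},
    {"offset": [0, 0, 0], "spin": 0, "grip": 0},
  ],
)

```text
clock: 11.2
eef_pos: [0.4959, 0.1823, 0.1586]
eef_rot: [1.047, 1.304, -1.048]
wrist_force: [-0.2, 0.3, -0.1]
finger_gap: 0.0034
```

```bash
python3 - <<'E'
from h import *
s=manip.read_state();im=manip.camera("wrist")[:,:,::-1].copy();t=manip.camera("top")[:,:,::-1].copy();d=manip.camera("side")[:,:,::-1].copy()
cv2.imwrite("pics/top3.png",t);cv2.imwrite("pics/w3.png",im)
o=np.zeros((600,800,3),np.uint8);o[:300,:400]=cv2.resize(im,(400,300));o[300:,:]=cv2.resize(t[195:295,200:375],(800,457))[80:380];o[:300,400:]=cv2.resize(d[165:315,230:380],(400,400))[50:350]
cv2.imwrite("pics/m3.png",o)
print(s['clock'],s['eef_pos'],s['eef_rot'],s['wrist_force'],s['finger_gap'])
np.save("w3.npy",np.r_[s['eef_pos'],s['eef_rot']])
E
```

```text
11.2 [0.49587257 0.18230204 0.15857199] [ 1.04719134  1.30425583 -1.0476158 ] [-0.23454905  0.25465018 -0.09640553] 0.003365847903957533
```

View pics/m3.png

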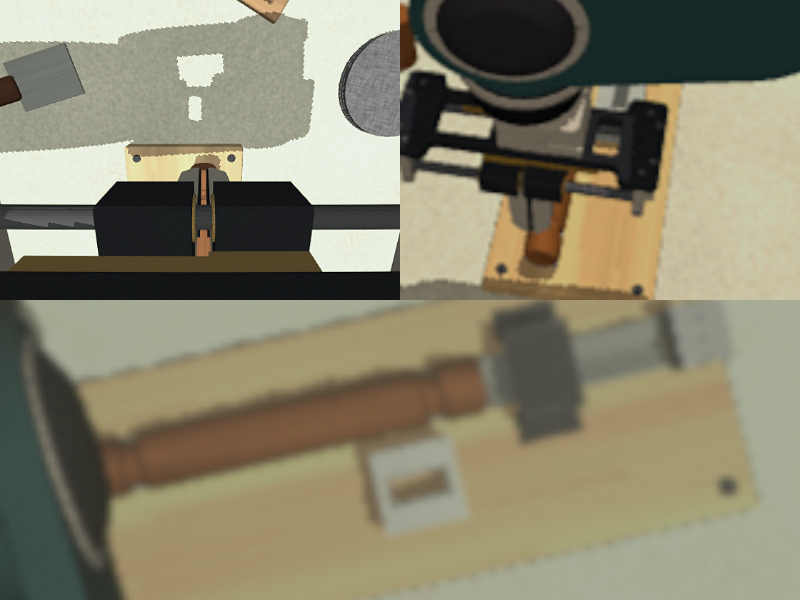

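The spindle lies in the groove with its nose just short of the strap. The gripper is clear behind the tail. Next I'll lower the closed fingers behind the tail and push.

Call:
step_arm(
  commands=[
    {"offset": [0, -0.1, -1], "spin": 0, "grip": 0},
    {"offset": [2, 0, 0], "spin": 0, "grip": 0},
    {"offset": [3, 0, 0], "spin": 0, "grip": 0},
    {"offset": [3, 0, 0], "spin": 0, "grip": 0},
    {"offset": [1.5, 0, 0], "spin": 0, "grip": 0},
    {"offset": [0.5, 0, 0], "spin": 0, "grip": 0},
    {"offset": [0, 0, 0.5], "spin": 0, "grip": 0},
    {"offset": [0, 0, 0.5], "spin": 0, "grip": 0},
    {"offset": [0, 0, 0.5], "spin": 0, "grip": 0},
    {"offset": [0, 0, 0.5], "spin": 0, "grip": 0},
  ],
)

```text
clock: 12.35
eef_pos: [0.4974, 0.1727, 0.0596]
eef_rot: [1.048, 1.304, -1.046]
wrist_force: [0.0, 0.7, 0.8]
finger_gap: 0.0005
```

Call:
step_arm(
  commands=[
    {"offset": [0, 0, 0.7], "spin": 0, "grip": 0},
    {"offset": [0, 0, 0.8], "spin": 0, "grip": 0},
    {"offset": [0, 0, 0.8], "spin": 0, "grip": 0},
    {"offset": [0, 0, 0.8], "spin": 0, "grip": 0},
    {"offset": [0, 0, 0.8], "spin": 0, "grip": 0},
    {"offset": [0, 0, 0.8], "spin": 0, "grip": 0},
    {"offset": [0, 0, 0.8], "spin": 0, "grip": 0},
    {"offset": [0, 0, 0.8], "spin": 0, "grip": 0},
    {"offset": [0, 0, 0.8], "spin": 0, "grip": 0},
    {"offset": [0, 0, 0.6], "spin": 0, "grip": 0},
  ],
)

```text
clock: 13.35
eef_pos: [0.514, 0.0976, 0.0594]
eef_rot: [1.048, 1.304, -1.046]
wrist_force: [-0.3, 6.6, 4.7]
finger_gap: 0.0004
```

Call:
step_arm(
  commands=[
    {"offset": [0, 0, 0.5], "spin": 0, "grip": 0},
    {"offset": [0, 0, 0.5], "spin": 0, "grip": 0},
    {"offset": [0, 0, 0.5], "spin": 0, "grip": 0},
    {"offset": [0, 0, 0.5], "spin": 0, "grip": 0},
    {"offset": [0, 0, 0.3], "spin": 0, "grip": 0},
    {"offset": [0, 0, 0.2], "spin": 0, "grip": 0},
    {"offset": [0, 0, 0.2], "spin": 0, "grip": 0},
    {"offset": [0, 0, 0], "spin": 0, "grip": 0},
    {"offset": [0, 0, 0], "spin": 0, "grip": 0},
    {"offset": [0, 0, 0], "spin": 0, "grip": 0},
  ],
)

```text
clock: 14.35
eef_pos: [0.5194, 0.0713, 0.0587]
eef_rot: [1.047, 1.304, -1.047]
wrist_force: [-0.1, 0.4, 1.0]
finger_gap: 0.0003
```

Call:
step_arm(
  commands=[
    {"offset": [0, 0, 0.1], "spin": 0, "grip": 0},
    {"offset": [0, 0, 0.1], "spin": 0, "grip": 0},
    {"offset": [0, 0, 0.1], "spin": 0, "grip": 0},
    {"offset": [0, 0, 0.1], "spin": 0, "grip": 0},
    {"offset": [0, 0, 0.05], "spin": 0, "grip": 0},
    {"offset": [0, 0, 0.05], "spin": 0, "grip": 0},
    {"offset": [0, 0, 0], "spin": 0, "grip": 0},
    {"offset": [0, 0, 0], "spin": 0, "grip": 0},
    {"offset": [0, 0, 0], "spin": 0, "grip": 0},
    {"offset": [0, 0, 0], "spin": 0, "grip": 0},
  ],
)

```text
clock: 15.35
eef_pos: [0.52, 0.0685, 0.0587]
eef_rot: [1.049, 1.308, -1.045]
wrist_force: [-6.3, 21.9, 5.2]
finger_gap: 0.0001
```

Call:
step_arm(
  commands=[
    {"offset": [0, 0, -0.5], "spin": 0, "grip": 0},
    {"offset": [0, 0, -2], "spin": 0, "grip": 0},
    {"offset": [-4, 0, 0], "spin": 0, "grip": 0},
    {"offset": [-4, 0, 0], "spin": 0, "grip": 2},
    {"offset": [-3, 0, 3.5], "spin": 0, "grip": 4},
    {"offset": [-3, 0, 3.5], "spin": 0, "grip": 6},
    {"offset": [-3, 0, 3.5], "spin": 0, "grip": 9.3},
    {"offset": [-1, 0, 4], "spin": 0, "grip": 9.3},
    {"offset": [0, 0, 4], "spin": 0, "grip": 9.3},
    {"offset": [0, 0, 0], "spin": 0, "grip": 9.3},
  ],
)

```text
clock: 16.35
eef_pos: [0.5555, -0.0935, 0.2384]
eef_rot: [1.048, 1.302, -1.051]
wrist_force: [-0.0, 1.2, -0.3]
finger_gap: 0.0522
```

Call:
step_arm(
  commands=[
    {"offset": [0, 0, 0], "spin": 0, "grip": 9.3},
    {"offset": [0, 0, 0], "spin": 0, "grip": 9.3},
    {"offset": [0, 0, 0], "spin": 0, "grip": 9.3},
    {"offset": [0, 0, 0], "spin": 0, "grip": 9.3},
    {"offset": [0, 0, 0], "spin": 0, "grip": 9.3},
    {"offset": [0, 0, 0], "spin": 0, "grip": 9.3},
    {"offset": [0, 0, 0], "spin": 0, "grip": 9.3},
    {"offset": [0, 0, 0], "spin": 0, "grip": 9.3},
    {"offset": [0, 0, 0], "spin": 0, "grip": 9.3},
    {"offset": [0, 0, 0], "spin": 0, "grip": 9.3},
  ],
)

```text
clock: 17.35
eef_pos: [0.5551, -0.0896, 0.2386]
eef_rot: [1.047, 1.305, -1.047]
wrist_force: [0.7, 0.2, 0.6]
finger_gap: 0.093
```

```bash
python3 - <<'E'
from h import *
s=manip.read_state();im=manip.camera("wrist")[:,:,::-1].copy()
cv2.imwrite("pics/w4.png",im)
print(s['clock'],s['eef_pos'],s['eef_rot'],s['qvel'].round(3),s['joint_pos'].round(3))
np.save("w4.npy",np.r_[s['eef_pos'],s['eef_rot']])
E
```

```text
17.35 [ 0.55511372 -0.08956774  0.23860153] [ 1.0469178   1.30462732 -1.04704799] [-0.001  0.001 -0.001  0.001 -0.002 -0.001] [-0.205 -0.13   1.689 -0.     1.582 -0.424]
```

View pics/w4.png

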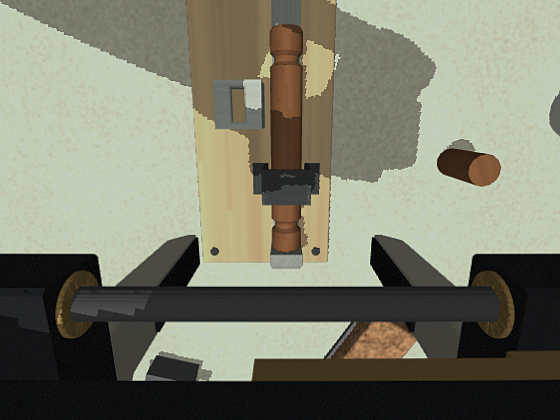

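The view shows the spindle under the strap with its nose end on the stop plate at (286,258), so it is home. The slot is around (239,104) in the housing, and the key stand shows at the bottom at (175,365). I'll measure the slot and the jig from this view.

```bash
python3 - <<'E'
from h import *
v=np.load("w4.npy");s=dict(eef_pos=v[:3],eef_rot=v[3:]);c=cam("wrist",s)
im=cv2.imread("pics/w4.png")
h=cv2.cvtColor(im,cv2.COLOR_BGR2HSV).astype(int)
for r in range(74,136,4): print(r,' '.join(f"{b[1]}/{b[2]}" for b in h[r,208:272:2]))
o=np.array([538.3,-10.5]);a=np.radians(-77.3);u=np.array([np.cos(a),np.sin(a)]);n=np.array([-u[1],u[0]])
def W(x,y,z): return np.r_[o+x*u+y*n,z]/1000
for q in [(0,-45,66),(-15.25,-45,66),(15.25,-45,66),(0,-51.25,66),(0,-38.75,66),(-22,-67,66),(22,-67,66),(22,-23,66),(-22,-23,66),(180,-100,18),(180,50,18),(-70,0,44.6),(60,0,70),(95,0,70)]: print(q,pix(c,W(*q)).round(1))
# right and bottom board edges
for r in (200,215,230,245): 
    x=[i for i in range(300,345) if h[r,i,1]>45];print(r,max(x))
for col in (212,225,240,255,305,315,325): print(col,[r for r in range(240,275) if h[r,col,1]>45][-1])
E
```

```text
74 93/126 90/124 95/123 92/122 94/120 93/121 91/121 89/118 92/116 94/120 92/122 92/119 94/117 94/117 91/118 93/121 93/118 94/117 95/118 95/116 92/114 92/116 94/117 92/116 95/116 95/115 74/186 71/194 68/194 68/194 69/195 102/95
78 92/127 93/124 97/124 100/122 100/122 100/123 101/124 100/123 100/120 102/120 96/122 101/119 99/119 102/118 97/118 99/119 99/119 100/120 102/117 106/111 100/112 103/109 99/111 102/112 101/111 98/114 99/118 100/123 93/131 91/131 96/128 138/74
82 92/128 94/125 66/120 15/116 16/115 20/116 16/114 18/114 16/114 15/117 16/115 16/114 17/117 15/116 17/117 17/118 15/117 15/105 16/201 17/197 17/196 17/197 18/196 18/195 18/194 17/195 18/213 70/77 94/138 93/135 93/135 132/79
86 96/128 92/125 86/121 12/108 16/110 16/111 16/111 16/110 18/112 18/113 22/106 17/89 16/94 17/92 17/92 16/93 22/94 15/83 15/154 18/189 15/189 16/188 17/191 16/190 20/190 17/192 17/207 20/50 80/111 93/134 91/135 124/72
90 91/129 92/127 104/128 16/112 18/113 14/113 16/115 20/114 16/113 16/114 19/108 13/79 99/119 99/121 97/124 94/122 99/124 100/120 17/150 18/194 17/193 17/192 17/192 17/191 17/192 16/19
[... 2346 characters left out ...]
79/190 80/191 83/190 89/191 86/190 82/190 83/191 85/190 83/190 84/197 86/142 88/133 94/114 95/115 92/119 92/114 89/114 93/115 92/116 94/117 93/124 92/130 95/131 91/134 92/133 101/96
(0, -45, 66) [[236.4 105.2]]
(-15.25, -45, 66) [[235.7  87.8]]
(15.25, -45, 66) [[237.  122.1]]
(0, -51.25, 66) [[229.6 105.2]]
(0, -38.75, 66) [[243.1 105.1]]
(-22, -67, 66) [[211.3  80. ]]
(22, -67, 66) [[213.9 129.6]]
(22, -23, 66) [[260.6 129.5]]
(-22, -23, 66) [[259.7  79.9]]
(180, -100, 18) [[202.1 263.4]]
(180, 50, 18) [[327.  263.2]]
(-70, 0, 44.6) [[284.9  28.2]]
(60, 0, 70) [[285.2 170.2]]
(95, 0, 70) [[285.2 205.6]]
200 329
215 329
230 328
245 328
212 262
225 262
240 262
255 261
305 261
315 261
325 261
```

Call:
step_arm(
  commands=[
    {"offset": [0.3, -2.18, 3.82], "spin": 0, "grip": 9.3},
    {"offset": [0.3, -2.18, 3.82], "spin": 0, "grip": 9.3},
    {"offset": [0.3, -2.18, 3.82], "spin": 0, "grip": 9.3},
    {"offset": [0.3, -2.18, 3.82], "spin": 0, "grip": 9.3},
    {"offset": [0.3, -2.18, 3.82], "spin": 0, "grip": 9.3},
    {"offset": [0.3, -2.18, 3.82], "spin": 0, "grip": 9.3},
    {"offset": [0.3, -2.18, 3.82], "spin": 0, "grip": 9.3},
    {"offset": [0, 0, 0], "spin": -6, "grip": 9.3},
    {"offset": [0, 0, 0], "spin": -8, "grip": 9.3},
    {"offset": [0, 0, 0], "spin": -8, "grip": 9.3},
  ],
)

```text
clock: 18.4
eef_pos: [0.4638, -0.3841, 0.2175]
eef_rot: [0.752, 1.437, -0.751]
wrist_force: [0.1, -0.3, 0.2]
finger_gap: 0.0934
```

Call:
step_arm(
  commands=[
    {"offset": [0, 0, 0], "spin": -8, "grip": 9.3},
    {"offset": [0, 0, 0], "spin": -8, "grip": 9.3},
    {"offset": [0, 0, 0], "spin": -8, "grip": 9.3},
    {"offset": [0, 0, 0], "spin": -8, "grip": 9.3},
    {"offset": [0, 0, 0], "spin": -8, "grip": 9.3},
    {"offset": [0, 0, 0], "spin": -8, "grip": 9.3},
    {"offset": [0, 0, 0], "spin": -5.6, "grip": 9.3},
    {"offset": [0, 0, 0], "spin": 0, "grip": 9.3},
    {"offset": [0, 0, 0], "spin": 0, "grip": 9.3},
    {"offset": [0, 0, 0], "spin": 0, "grip": 9.3},
  ],
)

```text
clock: 19.4
eef_pos: [0.4641, -0.3836, 0.2176]
eef_rot: [0.028, 1.571, -0.028]
wrist_force: [-1.1, 0.1, -0.4]
finger_gap: 0.0931
```

```bash
python3 - <<'E'
from h import *
s=manip.read_state();im=manip.camera("wrist")[:,:,::-1].copy()
cv2.imwrite("pics/w5.png",im);cv2.imwrite("pics/w5z.png",cv2.resize(im[40:290,160:420],(780,750))[:600])
print(s['clock'],s['eef_pos'],R.from_rotvec(s['eef_rot']).as_matrix().round(4),s['qvel'].round(3),s['joint_pos'].round(3))
np.save("w5.npy",np.r_[s['eef_pos'],s['eef_rot']])
E
```

```text
19.4 [ 0.46405721 -0.38363711  0.21763362] [[-0.      0.0355  0.9994]
 [ 0.      0.9994 -0.0355]
 [-1.      0.     -0.    ]] [ 0.001  0.     0.    -0.001 -0.001 -0.012] [-0.733 -0.035  1.634 -0.     1.542 -2.268]
```

View pics/w5.png

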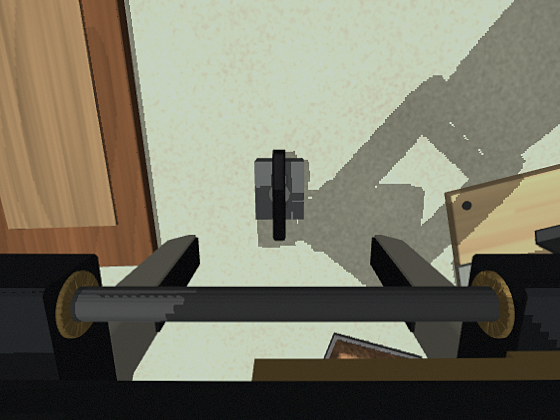

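The black bar sits at columns 272–286, rows 150–240, over the stand. I'll measure it on the plane of its top face.

```bash
python3 - <<'E'
from h import *
v=np.load("w5.npy");s=dict(eef_pos=v[:3],eef_rot=v[3:]);c=cam("wrist",s)
im=cv2.imread("pics/w5.png");V=im.max(2).astype(int)
for r in (148,150,152,156,165,180,195,210,225,234,238,240,242,244): print(r,V[r,264:294])
m=np.zeros(V.shape,np.uint8);m[140:250,264:294]=(V[140:250,264:294]<45)
cs,_=cv2.findContours(m,cv2.RETR_EXTERNAL,cv2.CHAIN_APPROX_NONE);k=max(cs,key=cv2.contourArea)[:,0,:]
P=onz(c,k,.069)[:,:2]*1000;print(cv2.minAreaRect(P.astype(np.float32)))
Tm=R.from_rotvec(v[3:]).as_matrix();
L=onz(c,[(278.5,165),(278.5,225)],.069)
print(L, (L-v[:3])@Tm)
E
```

```text
148 [210 211 209 211 211 211 209 208 214 203 205 208 211 213 215 211 209 208
 211 212 208 212 204 205 208 209 210 208 208 208]
150 [209 211 210 211 208 210 212 222 166  36   0   0   0   0   0   0   0   0
   0   0   0 155 215 215 211 205 200 207 216 203]
152 [202 203 206 204 201 201 204 222 133  34   3   8   9  11  10   8  15  10
  10   2   1  88 111 111 112 112 108 104 104 108]
156 [206 202 205 203 212 218 223 242  74  13  27  36  34  32  33  31  31  30
  25  19   9  92 128 127 126 124 125 129 130 127]
165 [108 105 106 106 106 107 109 121  37  14  25  36  32  30  33  30  28  30
  29  23   7  49  64  61  62  61  54 106 108 105]
180 [107 105 107 106 105 108 115  60  29  19  24  31  36  31  31  27  30  29
  27  20  12  87  56  54  62  63  62  57 107 107]
195 [ 62  61  61  61  56  92  96 101  39  10  16  14  17   6  17  20  17  17
  15  19   6  75  99  97  98  70  59  61  59  64]
210 [63 63 60 59 62 60 61 63 39 14 15 17 14  9 16 19 14 15 17 11  8 32 64 62
 60 61 60 60 59 59]
225 [120 123 126 128 128 128 126 132 108  29   6  15  19  15  11  16  17  17
  13  15   0  61 130 131 129 130 126 
[... 207 characters left out ...]
1  12  16
  11  14  12 111 135 131 131 131 129 129 126 124]
240 [122 123 127 126 127 126 126 128 127 133  81  48  45  48  48  49  46  48
  45  66  83 133 133 133 134 133 132 130 129 123]
242 [125 125 126 128 127 126 128 129 130 125 128 135 134 132 133 133 133 133
 137 133 128 126 128 128 130 128 124 127 126 125]
244 [124 127 128 128 129 127 127 124 125 123 125 128 126 126 125 122 119 121
 124 123 119 118 118 117 119 119 117 118 122 122]
((463.1394958496094, -390.0909423828125), (25.768556594848633, 83.23179626464844), 88.03596496582031)
[[ 0.43479254 -0.38913841  0.069     ]
 [ 0.49086285 -0.39131887  0.069     ]] [[ 0.14863437 -0.00654007 -0.02904635]
 [ 0.14863269 -0.00672738  0.02706604]]
```

```bash
python3 - <<'E'
from h import *
c=cam("top");im=cv2.imread("pics/top0.png");V=im.max(2)
print(pix(c,[(.4638,-.3902,.069),(.4638,-.384,.069),(.4638,-.390,.035)]).round(1))
for r in (250,258,263,270,276): print(r,V[r,425:458])
E
```

```text
[[446.  263. ]
 [443.5 263.1]
 [441.4 262.4]]
250 [107 102  92  87  86  84  86  90  93  97  97  97  97  89  64  49  46  45
  46  51  51  49  70 116 143 149 151 154 154 153 154 154 154]
258 [120 100  75  57  54  57  72  87  91  91  87  72  64  68  83  95  69  47
  47  50  51  50  55  73  87  98 126 150 154 153 153 153 153]
263 [117  99  74  57  53  58  72  87  91  91  87  72  62  63  75  78  60  47
  47  50  51  50  62  85  90  99 126 150 154 153 152 152 152]
270 [102  96  74  58  55  59  78  90  91  91  91  87  71  63  63  61  51  47
  48  51  52  51  62  85  90  98 124 147 152 152 152 153 154]
276 [152 153 154 153 151 138 117 109 109 108 109 120 143 138  83  48  46  47
  48  52  52  54  89 138 147 147 150 153 154 154 153 152 153]
```

Call:
step_arm(
  commands=[
    {"offset": [2, -0.66, 0], "spin": 0, "grip": 9.3},
    {"offset": [3, 0, 0], "spin": 0, "grip": 9.3},
    {"offset": [3, 0, 0], "spin": 0, "grip": 9.3},
    {"offset": [1, 0, 0], "spin": 0, "grip": 9.3},
    {"offset": [0, 0, 0], "spin": 0, "grip": 9.3},
    {"offset": [0, 0, 0], "spin": 0, "grip": 9.3},
    {"offset": [0, 0, 0], "spin": 0, "grip": 9.3},
    {"offset": [0, 0, 0], "spin": 0, "grip": 9.3},
    {"offset": [0, 0, 0], "spin": 0, "grip": 9.3},
    {"offset": [0, 0, 0], "spin": 0, "grip": 9.3},
  ],
)

```text
clock: 20.45
eef_pos: [0.4639, -0.3903, 0.128]
eef_rot: [0.026, 1.57, -0.026]
wrist_force: [0.4, 0.2, -0.2]
finger_gap: 0.0932
```

```bash
python3 - <<'E'
from h import *
s=manip.read_state();im=manip.camera("wrist")[:,:,::-1].copy();cv2.imwrite("pics/w6.png",im)
print(s['clock'],s['eef_pos']);c=cam("wrist",s);V=im.max(2).astype(int);Tm=R.from_rotvec(s['eef_rot']).as_matrix()
for r in (130,150,170,190,210,230,250):
    x=[i for i in range(240,330) if V[r,i]<45]
    if x: print(r,min(x),max(x),len(x),((onz(c,[((min(x)+max(x))/2,r)],.069)[0]-s['eef_pos'])@Tm*1000).round(1))
x=[r for r in range(80,300) if V[r,283]<45];print(x[0],x[-1],((onz(c,[(283,x[0]),(283,x[-1])],.069)-s['eef_pos'])@Tm*1000).round(1))
E
```

```text
20.45 [ 0.46392597 -0.3902931   0.12804665]
170 257 315 59 [ 59.   -0.2 -37.7]
190 278 295 18 [ 59.    0.2 -25. ]
210 277 295 19 [ 59.   -0.1 -11.9]
230 278 294 17 [59.  -0.1  1.6]
250 277 295 19 [59.1 -0.  15.5]
160 298 [[ 59.   -2.  -43.9]
 [ 59.1  -2.   50.8]]
```

Call:
step_arm(
  commands=[
    {"offset": [2.5, 0, 0], "spin": 0, "grip": 5},
    {"offset": [2, 0, 0], "spin": 0, "grip": 5},
    {"offset": [0.8, 0, 0], "spin": 0, "grip": 5},
    {"offset": [0.25, 0, 0], "spin": 0, "grip": 5},
    {"offset": [0, 0, 0], "spin": 0, "grip": 5},
    {"offset": [0, 0, 0], "spin": 0, "grip": 3},
    {"offset": [0, 0, 0], "spin": 0, "grip": 2},
    {"offset": [0, 0, 0], "spin": 0, "grip": 0.5},
    {"offset": [0, 0, 0], "spin": 0, "grip": 0.5},
    {"offset": [0, 0, 0], "spin": 0, "grip": 0.5},
  ],
)

```text
clock: 21.5
eef_pos: [0.4639, -0.3903, 0.0723]
eef_rot: [0.026, 1.57, -0.026]
wrist_force: [0.3, -1.0, -0.2]
finger_gap: 0.0175
```

Call:
step_arm(
  commands=[
    {"offset": [0, 0, 0], "spin": 0, "grip": 0.5},
    {"offset": [0, 0, 0], "spin": 0, "grip": 0.5},
    {"offset": [0, 0, 0], "spin": 0, "grip": 0.5},
    {"offset": [0, 0, 0], "spin": 0, "grip": 0.5},
    {"offset": [0, 0, 0], "spin": 0, "grip": 0.5},
    {"offset": [0, 0, 0], "spin": 0, "grip": 0.5},
    {"offset": [0, 0, 0], "spin": 0, "grip": 0.5},
    {"offset": [0, 0, 0], "spin": 0, "grip": 0.5},
    {"offset": [0, 0, 0], "spin": 0, "grip": 0.5},
    {"offset": [0, 0, 0], "spin": 0, "grip": 0.5},
  ],
)

```text
clock: 22.5
eef_pos: [0.4638, -0.3902, 0.0722]
eef_rot: [0.026, 1.571, -0.026]
wrist_force: [-0.1, 0.5, 1.4]
finger_gap: 0.0118
```

Call:
step_arm(
  commands=[
    {"offset": [-1, 0, 0], "spin": 0, "grip": 0.5},
    {"offset": [-2.5, 0, 0], "spin": 0, "grip": 0.5},
    {"offset": [-4, 0, 0], "spin": 0, "grip": 0.5},
    {"offset": [-4, 0, 0], "spin": 0, "grip": 0.5},
    {"offset": [-1, 3.5, 0], "spin": 2, "grip": 0.5},
    {"offset": [0, 4, 0], "spin": 0, "grip": 0.5},
    {"offset": [0, 4, 0], "spin": 0, "grip": 0.5},
    {"offset": [0, 4, 0], "spin": 0, "grip": 0.5},
    {"offset": [0, 4, 0], "spin": 0, "grip": 0.5},
    {"offset": [0, 4, 0], "spin": 0, "grip": 0.5},
  ],
)

```text
clock: 23.5
eef_pos: [0.4784, -0.1542, 0.198]
eef_rot: [0.053, 1.569, -0.054]
wrist_force: [0.8, 0.4, -0.3]
finger_gap: 0.0117
```

Call:
step_arm(
  commands=[
    {"offset": [0, 4, 0], "spin": 0, "grip": 0.5},
    {"offset": [0, 4, 0], "spin": 8, "grip": 0.5},
    {"offset": [0, 0, 0], "spin": 8, "grip": 0.5},
    {"offset": [0, 0, 0], "spin": 8, "grip": 0.5},
    {"offset": [0, 0, 0], "spin": 8, "grip": 0.5},
    {"offset": [0, 0, 0], "spin": 8, "grip": 0.5},
    {"offset": [0, 0, 0], "spin": 8, "grip": 0.5},
    {"offset": [0, 0, 0], "spin": 8, "grip": 0.5},
    {"offset": [0, 0, 0], "spin": 8, "grip": 0.5},
    {"offset": [0, 0, 0], "spin": 8, "grip": 0.5},
  ],
)

```text
clock: 24.5
eef_pos: [0.484, -0.0759, 0.1979]
eef_rot: [1.03, 1.313, -1.03]
wrist_force: [0.3, 0.8, -0.7]
finger_gap: 0.0117
```

Call:
step_arm(
  commands=[
    {"offset": [0, 0, 0], "spin": 1.4, "grip": 0.5},
    {"offset": [0, 0, 0], "spin": 0, "grip": 0.5},
    {"offset": [0, 0, 0], "spin": 0, "grip": 0.5},
    {"offset": [0, 0, 0], "spin": 0, "grip": 0.5},
    {"offset": [0, 0, 0], "spin": 0, "grip": 0.5},
    {"offset": [0, 0, 0], "spin": 0, "grip": 0.5},
    {"offset": [0, 0, 0], "spin": 0, "grip": 0.5},
    {"offset": [0, 0, 0], "spin": 0, "grip": 0.5},
    {"offset": [0, 0, 0], "spin": 0, "grip": 0.5},
    {"offset": [0, 0, 0], "spin": 0, "grip": 0.5},
  ],
)

```text
clock: 25.5
eef_pos: [0.484, -0.0759, 0.1971]
eef_rot: [1.044, 1.306, -1.044]
wrist_force: [0.2, 0.7, -0.1]
finger_gap: 0.0119
```

```bash
python3 - <<'E'
from h import *
s=manip.read_state();im=manip.camera("wrist")[:,:,::-1].copy();cv2.imwrite("pics/w7.png",im);d=manip.camera("side")[:,:,::-1].copy();cv2.imwrite("pics/s7.png",d)
Tm=R.from_rotvec(s['eef_rot']).as_matrix();print(s['clock'],s['eef_pos'],Tm.round(4),s['finger_gap'],s['joint_pos'].round(2))
print("yaw tool z",np.degrees(np.arctan2(Tm[1,2],Tm[0,2])))
e=np.array([.4952,-.0195,0])-s['eef_pos'];print("to slot in tool mm",(e@Tm*1000).round(1))
np.save("w7.npy",np.r_[s['eef_pos'],s['eef_rot']])
E
```

```text
25.5 [ 0.48400093 -0.07591304  0.19713105] [[-1.000e-04  9.755e-01  2.200e-01]
 [ 0.000e+00  2.200e-01 -9.755e-01]
 [-1.000e+00 -1.000e-04 -0.000e+00]] 0.011889539229728284 [-0.21 -0.28  1.89 -0.    1.54 -0.43]
yaw tool z -77.29208008324277
to slot in tool mm [197.1  23.3 -52.6]
```

View pics/w7.png

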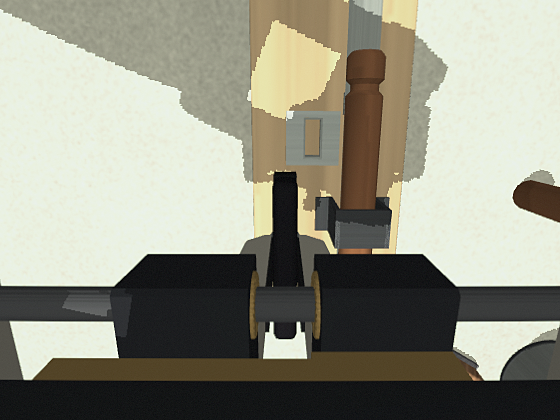

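The key is held straight (bar at columns 273–297). The housing slot is in plain view at about (313,137). I'll measure it from here.

```bash
python3 - <<'E'
from h import *
v=np.load("w7.npy");s=dict(eef_pos=v[:3],eef_rot=v[3:]);c=cam("wrist",s);Tm=R.from_rotvec(v[3:]).as_matrix()
im=cv2.imread("pics/w7.png");h=cv2.cvtColor(im,cv2.COLOR_BGR2HSV).astype(int)
for r in (120,130,140,150): print(r,' '.join(f"{i}:{h[r,i,1]}/{h[r,i,2]}" for i in range(282,346,2)))
for q in (295,312,330): print(q,' '.join(f"{i}:{h[i,q,1]}/{h[i,q,2]}" for i in range(106,170,2)))
slot=(0.4952,-.0195);print("pred",pix(c,[(*slot,.066)]))
def tl(p,z): return ((onz(c,p,z)-v[:3])@Tm*1000).round(1)
print(tl([(285,175),(273.5,200),(297,200)],v[2]-.0032))
E
```

```text
120 282:89/155 284:95/153 286:14/248 288:15/136 290:18/139 292:16/142 294:16/142 296:16/143 298:16/140 300:16/142 302:16/143 304:15/118 306:98/158 308:101/152 310:97/155 312:97/153 314:100/151 316:100/150 318:99/157 320:16/79 322:16/124 324:16/141 326:16/141 328:16/142 330:18/141 332:18/141 334:16/141 336:17/139 338:15/140 340:75/157 342:93/168 344:134/59
130 282:91/157 284:93/156 286:15/140 288:16/140 290:14/141 292:16/141 294:16/140 296:16/140 298:15/140 300:16/141 302:16/144 304:20/116 306:93/153 308:92/149 310:90/148 312:91/149 314:91/146 316:92/147 318:97/153 320:14/110 322:19/132 324:18/142 326:18/141 328:16/140 330:17/139 332:16/140 334:18/140 336:13/138 338:15/140 340:95/167 342:91/174 344:136/58
140 282:93/157 284:93/154 286:14/142 288:16/142 290:18/142 292:18/142 294:18/143 296:18/141 298:16/141 300:16/144 302:16/143 304:18/116 306:93/154 308:91/152 310:89/152 312:93/148 314:91/146 316:92/147 318:96/156 320:14/124 322:14/132 324:16/140 326:20/141 328:17/139 330:18/139 332:18/138 334:18/141 336:18/140 338:17/137 340:93/167 342:91/180 344:162/55
150 282:89/157 284:93/159 286:
[... 791 characters left out ...]
/147 126:91/148 128:90/147 130:91/149 132:93/148 134:89/149 136:90/148 138:89/149 140:93/148 142:90/148 144:89/149 146:91/148 148:94/147 150:88/147 152:88/150 154:86/143 156:13/97 158:17/134 160:16/140 162:16/143 164:18/144 166:96/148 168:90/147
330 106:91/165 108:92/166 110:92/166 112:14/146 114:16/143 116:16/140 118:17/139 120:18/141 122:14/141 124:18/139 126:15/138 128:17/139 130:17/139 132:16/143 134:17/139 136:16/142 138:18/145 140:18/139 142:18/143 144:15/140 146:16/141 148:17/138 150:19/146 152:18/143 154:16/140 156:15/140 158:16/140 160:16/140 162:16/143 164:16/140 166:98/170 168:91/165
pred [[312.53789493 138.58669673]]
[[  3.2   0.6 -43.1]
 [  3.2  -4.6 -31.5]
 [  3.2   6.2 -31.5]]
```

```bash
python3 - <<'E'
from h import *
v=np.load("w7.npy");s=dict(eef_pos=v[:3],eef_rot=v[3:]);c=cam("wrist",s);Tm=R.from_rotvec(v[3:]).as_matrix()
im=cv2.imread("pics/w7.png");V=im.max(2).astype(int)
for r in (180,190,200,215): print(r,V[r,268:302])
print(V[164:190,285],V[325:345,285])
def tl(p,z): return ((onz(c,p,z)-v[:3])@Tm*1000).round(1)
for r in (180,190,200,215):
    x=[i for i in range(262,310) if V[r,i]<60];print(r,min(x),max(x),tl([((min(x)+max(x))/2,r),(min(x)-.5,r),(max(x)+.5,r)],v[2]-.0032)[:,1])
print(tl([(285,i) for i in (170,172,174,176,178,180,182)],v[2]-.0032)[:,2], tl([(285,i) for i in (333,336,339)],v[2]-.0032)[:,2])
E
```

```text
180 [161 156 182 188 174  72  12   8  14  10  14  14  11  12  17  14  10  17
  14  14  17  13  14  16  14  14  10   0  82 160 156 154 153 154]
190 [233 232 238 255  84   0  15  15  24  22  25  18  19  23  23  20  23  24
  26  23  20  25  22  26  22  24  18  16  10  48 252 239 233 233]
200 [233 233 237 255 107  11  16  24  21  21  23  18  23  19  25  24  23  23
  26  25  20  24  23  20  19  22  15  18   6  43 252 239 233 233]
215 [232 233 237 255 107   8  18  20  22  19  21  18  22  23  25  24  23  22
  19  22  23  22  28  21  21  20  16  14   5 118 248 237 232 232]
[153 153 152 153 150 183 255 187   0   9  13  22  18  15  17  17  17  16
  20  22  18  22  17  23  23  19] [ 34  36  32  33  33  36  34  33  31  33  37  33  25   0 207 255 244 242
 241 240]
180 274 295 [ 0.4 -4.6  5.4]
190 273 297 [ 0.7 -5.1  6.4]
200 273 297 [ 0.7 -5.1  6.4]
215 273 296 [ 0.4 -5.2  6. ]
[-45.4 -44.5 -43.6 -42.6 -41.7 -40.8 -39.9] [38.9 40.6 42.4]
```

Call:
step_arm(
  commands=[
    {"offset": [0, 0.8, -1.8], "spin": 0, "grip": 0.5},
    {"offset": [0, 0.8, -1.8], "spin": 0, "grip": 0.5},
    {"offset": [0, 0.72, -1.75], "spin": 0, "grip": 0.5},
    {"offset": [2, 0, 0], "spin": 0, "grip": 0.5},
    {"offset": [2.5, 0, 0], "spin": 0, "grip": 0.5},
    {"offset": [2, 0, 0], "spin": 0, "grip": 0.5},
    {"offset": [0.5, 0, 0], "spin": 0, "grip": 0.5},
    {"offset": [0, 0, 0], "spin": 0, "grip": 0.5},
    {"offset": [0, 0, 0], "spin": 0, "grip": 0.5},
    {"offset": [0, 0, 0], "spin": 0, "grip": 0.5},
  ],
)

```text
clock: 26.6
eef_pos: [0.4954, -0.0187, 0.1284]
eef_rot: [1.045, 1.305, -1.043]
wrist_force: [-0.2, -0.4, -0.6]
finger_gap: 0.0118
```

Call:
step_arm(
  commands=[
    {"offset": [0.2, 0, 0], "spin": 0, "grip": 0.5},
    {"offset": [0.2, 0, 0], "spin": 0, "grip": 0.5},
    {"offset": [0.2, 0, 0], "spin": 0, "grip": 0.5},
    {"offset": [0.2, 0, 0], "spin": 0, "grip": 0.5},
    {"offset": [0.1, 0, 0], "spin": 0, "grip": 0.5},
    {"offset": [0.1, 0, 0], "spin": 0, "grip": 0.5},
    {"offset": [0, 0, 0], "spin": 0, "grip": 0.5},
    {"offset": [0, 0, 0], "spin": 0, "grip": 0.5},
    {"offset": [0, 0, 0], "spin": 0, "grip": 0.5},
    {"offset": [0, 0, 0], "spin": 0, "grip": 0.5},
  ],
)

```text
clock: 27.6
eef_pos: [0.4949, -0.0186, 0.1172]
eef_rot: [1.044, 1.306, -1.044]
wrist_force: [-0.1, -1.4, -0.1]
finger_gap: 0.0123
```

Call:
step_arm(
  commands=[
    {"offset": [0.2, 0, 0], "spin": 0, "grip": 0.5},
    {"offset": [0.2, 0, 0], "spin": 0, "grip": 0.5},
    {"offset": [0.2, 0, 0], "spin": 0, "grip": 0.5},
    {"offset": [0.2, 0, 0], "spin": 0, "grip": 0.5},
    {"offset": [0.1, 0, 0], "spin": 0, "grip": 0.5},
    {"offset": [0.1, 0, 0], "spin": 0, "grip": 0.5},
    {"offset": [0.1, 0, 0], "spin": 0, "grip": 0.5},
    {"offset": [0, 0, 0], "spin": 0, "grip": 0.5},
    {"offset": [0, 0, 0], "spin": 0, "grip": 0.5},
    {"offset": [0, 0, 0], "spin": 0, "grip": 0.5},
  ],
)

```text
clock: 28.6
eef_pos: [0.4949, -0.0186, 0.1062]
eef_rot: [1.044, 1.306, -1.044]
wrist_force: [-0.2, -0.3, -0.4]
finger_gap: 0.0121
```

Call:
step_arm(
  commands=[
    {"offset": [0.1, 0, 0], "spin": 0, "grip": 0.5},
    {"offset": [0.1, 0, 0], "spin": 0, "grip": 0.5},
    {"offset": [0.05, 0, 0], "spin": 0, "grip": 0.5},
    {"offset": [0.05, 0, 0], "spin": 0, "grip": 0.5},
    {"offset": [0.05, 0, 0], "spin": 0, "grip": 0.5},
    {"offset": [0, 0, 0], "spin": 0, "grip": 0.5},
    {"offset": [0, 0, 0], "spin": 0, "grip": 0.5},
    {"offset": [0, 0, 0], "spin": 0, "grip": 0.5},
    {"offset": [0, 0, 0], "spin": 0, "grip": 0.5},
    {"offset": [0, 0, 0], "spin": 0, "grip": 0.5},
  ],
)

```text
clock: 29.6
eef_pos: [0.4949, -0.0186, 0.1031]
eef_rot: [1.044, 1.306, -1.044]
wrist_force: [-3.2, 0.3, 5.4]
finger_gap: 0.0118
```

Call:
step_arm(
  commands=[
    {"offset": [-0.05, 0, 0], "spin": 5, "grip": 0.5},
    {"offset": [0, 0, 0], "spin": 6, "grip": 0.5},
    {"offset": [0, 0, 0], "spin": 6, "grip": 0.5},
    {"offset": [0, 0, 0], "spin": 6, "grip": 0.5},
    {"offset": [0, 0, 0], "spin": 6, "grip": 0.5},
    {"offset": [0, 0, 0], "spin": 6, "grip": 0.5},
    {"offset": [0, 0, 0], "spin": 6, "grip": 0.5},
    {"offset": [0, 0, 0], "spin": 6, "grip": 0.5},
    {"offset": [0, 0, 0], "spin": 6, "grip": 0.5},
    {"offset": [0, 0, 0], "spin": 6, "grip": 0.5},
  ],
)

```text
clock: 30.6
eef_pos: [0.4949, -0.0186, 0.1031]
eef_rot: [1.778, 0.708, -1.778]
wrist_force: [0.5, -0.2, 0.2]
finger_gap: 0.0117
```

Call:
step_arm(
  commands=[
    {"offset": [0, 0, 0], "spin": 6, "grip": 0.5},
    {"offset": [0, 0, 0], "spin": 6, "grip": 0.5},
    {"offset": [0, 0, 0], "spin": 6, "grip": 0.5},
    {"offset": [0, 0, 0], "spin": 6, "grip": 0.5},
    {"offset": [0, 0, 0], "spin": 6, "grip": 0.5},
    {"offset": [0, 0, 0], "spin": 1, "grip": 0.5},
    {"offset": [0, 0, 0], "spin": 0, "grip": 0.5},
    {"offset": [0, 0, 0], "spin": 0, "grip": 0.5},
    {"offset": [0, 0, 0], "spin": 0, "grip": 0.5},
    {"offset": [0, 0, 0], "spin": 0, "grip": 0.5},
  ],
)

```text
clock: 31.6
eef_pos: [0.4949, -0.0186, 0.1032]
eef_rot: [2.104, 0.235, -2.104]
wrist_force: [0.1, -0.4, 0.5]
finger_gap: 0.0115
```

```bash
python3 - <<'E'
from h import *
s=manip.read_state();Tm=R.from_rotvec(s['eef_rot']).as_matrix();print(s['clock'],s['eef_pos'],s['wrist_force'],s['wrist_torque'],s['finger_gap'],"yaw",np.degrees(np.arctan2(Tm[1,2],Tm[0,2])),s['joint_pos'].round(2))
E
```

```text
31.6 [ 0.49487712 -0.01859535  0.10315338] [ 0.11710221 -0.4220312   0.51820357] [-0.02956403  0.11746958  0.01134907] 0.011535031107459017 yaw -167.24220413665603 [-0.09 -0.21  1.98  0.    1.37  1.26]
```

Call:
step_arm(
  commands=[
    {"offset": [0.05, 0, 0], "spin": 0, "grip": 0.5},
    {"offset": [0, 0, 0], "spin": 0, "grip": 0.5},
    {"offset": [0, 0, 0], "spin": 0, "grip": 1.5},
    {"offset": [0, 0, 0], "spin": 0, "grip": 2.5},
    {"offset": [0, 0, 0], "spin": 0, "grip": 4},
    {"offset": [0, 0, 0], "spin": 0, "grip": 5},
    {"offset": [0, 0, 0], "spin": 0, "grip": 5},
    {"offset": [0, 0, 0], "spin": 0, "grip": 5},
    {"offset": [0, 0, 0], "spin": 0, "grip": 5},
    {"offset": [-1, 0, 0], "spin": 0, "grip": 5},
  ],
)

```text
clock: 32.6
eef_pos: [0.4943, -0.0185, 0.1118]
eef_rot: [2.102, 0.235, -2.106]
wrist_force: [-0.7, 0.3, 0.3]
finger_gap: 0.0498
```

Call:
step_arm(
  commands=[
    {"offset": [-2, 0, 0], "spin": 0, "grip": 5},
    {"offset": [-4, 0, 0], "spin": 0, "grip": 5},
    {"offset": [-4, 0, 0], "spin": 0, "grip": 5},
    {"offset": [-3, 0, 0], "spin": 0, "grip": 5},
    {"offset": [0, 0, 2], "spin": 0, "grip": 5},
    {"offset": [0, 0, 4], "spin": 0, "grip": 5},
    {"offset": [0, 0, 0], "spin": 0, "grip": 5},
    {"offset": [0, 0, 0], "spin": 0, "grip": 5},
    {"offset": [0, 0, 0], "spin": 0, "grip": 5},
    {"offset": [0, 0, 0], "spin": 0, "grip": 5},
  ],
)

```text
clock: 33.6
eef_pos: [0.4368, -0.0317, 0.2426]
eef_rot: [2.104, 0.235, -2.105]
wrist_force: [-0.4, 0.4, 0.9]
finger_gap: 0.0499
```

```bash
python3 - <<'E'
from h import *
s=manip.read_state();im=manip.camera("wrist")[:,:,::-1].copy();cv2.imwrite("pics/w8.png",im)
d=manip.camera("side")[:,:,::-1];t=manip.camera("top")[:,:,::-1]
o=np.zeros((600,800,3),np.uint8);o[:300,:400]=cv2.resize(im,(400,300));o[:300,400:]=cv2.resize(d[150:300,200:400],(400,300));o[300:]=cv2.resize(t[130:300,200:430],(800,591))[:300]
cv2.imwrite("pics/m8.png",o);print(s['clock'],s['eef_pos'],s['finger_gap'],s['wrist_force']);np.save("w8.npy",np.r_[s['eef_pos'],s['eef_rot']])
E
```

```text
33.6 [ 0.4368146  -0.03166947  0.24257269] 0.04994729611393934 [-0.39054394  0.35816106  0.87424813]
```

View pics/m8.png

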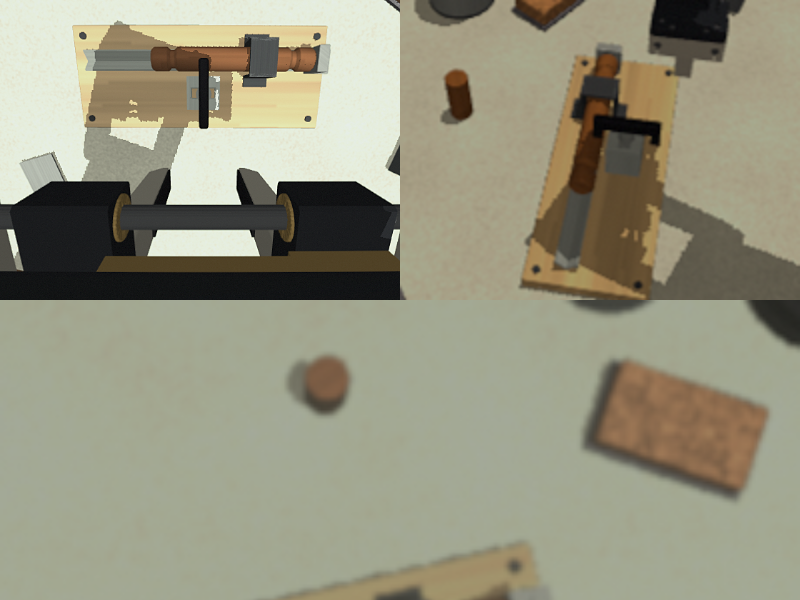

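The key bar lies across the groove over the spindle, and the spindle's nose is at the stop. The offcut and sanding block stand where they were. One last numeric check, then I'll hand in.

```bash
python3 - <<'E'
from h import *
v=np.load("w8.npy");s=dict(eef_pos=v[:3],eef_rot=v[3:]);c=cam("wrist",s)
im=cv2.imread("pics/w8.png");V=im.max(2).astype(int);h=cv2.cvtColor(im,cv2.COLOR_BGR2HSV).astype(int)
m=np.zeros(V.shape,np.uint8);m[70:190,270:305]=V[70:190,270:305]<45
cs,_=cv2.findContours(m,cv2.RETR_EXTERNAL,cv2.CHAIN_APPROX_NONE);k=max(cs,key=cv2.contourArea)[:,0,:]
print("key",cv2.minAreaRect((onz(c,k,.1)[:,:2]*1000).astype(np.float32)),"slot est [495,-19.2], jig y axis at 12.7 deg")
o=np.array([539.1,-9.6]);a=np.radians(-77.3);u=np.array([np.cos(a),np.sin(a)])
r=int(pix(c,[np.r_[o+20*u,44.6]/1000])[0,1])
sp=[i for i in range(190,470) if h[r,i,0]<14 and h[r,i,1]>110];print(r,sp[0],sp[-1],[((onz(c,[(i,r)],.0446)[0,:2]*1000-o)@u).round(1) for i in (sp[0],sp[-1])])
t=manip.camera("top")[:,:,::-1];t0=cv2.imread("pics/top0.png")
for n,(x0,x1,y0,y1) in dict(discs=(130,200,135,205),off=(275,315,135,175),block=(365,430,140,195)).items(): print(n,np.abs(t[y0:y1,x0:x1].astype(int)-t0[y0:y1,x0:x1]).mean().round(2))
E
```

```text
key ((494.8955383300781, -19.998510360717773), (81.6261215209961, 11.64796257019043), 12.510696411132812) slot est [495,-19.2], jig y axis at 12.7 deg
82 211 442 [np.float64(-72.1), np.float64(155.1)]
discs 12.17
off 13.56
block 12.44
```

```bash
python3 -c "
from bench import manip
print(manip.sign_off(), manip.read_state()['clock'])"
```

```text
the job is handed in; nothing more can be done
the job is handed in; nothing more can be done
```

The job is done and handed in, with the clock at about 34 s of the 72 s allowed. The sign-off reported no verdict.

- **Spindle:** I laid it in the open groove, let go, then pushed its tail with closed fingers until it reached the stop at about 23 N on the wrist.
- **Key:** I took it from the stand and lowered it into the slot until the collar seated. The tool height then put the bar's centre at about 90 mm. I turned it 90°, let go and raised the arm clear.

**Last checks**
- The key's centre is at (494.9, -20.0) mm, against my slot estimate of (495, -19.2) mm. Its bar is at 12.5°, against 12.7° for square across the groove.
- The spindle's tail measured at jig x -72 mm against -70 mm at home, within my measuring error. The opposite end read 155 mm, 5 mm past the stop face, so I discounted it. An earlier close view showed no visible gap at the stop.
- **Bystanders:** The offcut and sanding block look unmoved in the last picture, and nothing came near the discs. My before/after image comparison was inconclusive: all three areas differed by about the same amount (12–14 grey levels), which looks like a brightness change.

**Disagreement:** The top camera differed from the wrist camera by about 3 mm at both the slot and the key. I used the wrist values, and both fits went in without resistance.

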